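# Set the jig fence to the red mark and clamp it

### The job

Slide the aluminium fence of the assembly jig along its slotted holes until its black pointer lines up with the white line on the red index tab. Then tighten both yellow clamp knobs: turn each clockwise, seen from above, until it stops, leaving the fence on the mark. Do not disturb the pressure gauge, the oil bottle or the spanner lying beside the jig.

Things in the scene. Friction and masses are not known exactly. Their poses are not given: they have to be found in the camera images.
- jig: Grey steel plate fixed on the worktop, 203 x 220 x 12 mm. Origin on the worktop midway between the two clamp knobs; x points away from the robot, y left along the fence, z up. It spans x -125 to +78, y -110 to +110 mm; a 12 mm high lip stands on it at x -123 to -114 mm. The knobs stand at x = 0, y = +60 and -60 mm. A white scale strip lies along its left edge.
- fence (a joint): Slide of the fence, m: 0 = farthest from the robot, grows as the fence slides toward the robot (jig -x), end stop at 0.055. The fence stays where it is left; while the knobs are loose it slides against about 2 N. Tight knobs really clamp it (over 9 N to shift it).
- fence_top (a point): Middle of the top edge of the fence's upright, 42 mm above the worktop. The fence is an aluminium angle: upright 10 mm thick (jig x), 170 mm long (jig y), 30 mm high above the plate; pinch it here from above (no knob within 35 mm along y) or push it. Its slotted foot (top 17 mm above the worktop) extends 105 mm away from the robot, under the knobs. Upright at jig x = -35 mm at slide 0.
- pointer (a point): Tip of the small black pointer (3 mm wide) at the left end of the fence's upright, 16 mm above the worktop, in the plane of the middle of the upright; a black line on top of the upright continues it.
- mark (a point): End nearest the fence of the white line (3 mm wide) across the red index tab, 16 mm above the worktop. The tab, 22 x 17 x 6 mm, is fixed to the jig's left edge, its axes parallel to the jig's. The fence is set when pointer and mark have the same position along the jig's x; along y they stay about 4 mm apart. The mark lies at a fence slide of 0.025 to 0.05 m.
- knob_left (a joint): Angle of the left clamp knob, rad: 0 = loose stop, grows as it turns clockwise seen from above, 1.3 = tight stop. It starts loose (0 to 0.2). Friction torque about 0.1 N m. Its over-centre cam bites the fence's foot from about 0.55, stiffest (about 0.3 N m) near 0.9; let go before 1.0 it springs back to 0.55, past 1.05 it snaps on to the tight stop and stays.
- knob_left_bar (a point): Centre of the left knob's yellow grip bar, on the knob's vertical axis, 67 mm above the worktop. Bar 46 mm long, 12 mm thick, 23 mm high (55 to 78 mm), on a black hub up to 28 mm in diameter. Seen from above the bar lies along the jig's y axis turned counter-clockwise by (1.3 - joint value): at the tight stop both bars are in line, parallel to the fence.
- knob_right (a joint): As knob_left, for the right clamp knob.
- knob_right_bar (a point): As knob_left_bar, for the right knob (120 mm to the right of the left one along the jig's -y).
- gauge: Bystander: pressure gauge with a white case, 105 x 69 x 33 mm, lying on its back to the right of the jig; origin under its middle.
- oil_bottle: Bystander: amber dropper bottle with a red cap, 35 mm in diameter, 112 mm high, standing to the right of the jig; origin under its middle.
- spanner: Bystander: steel spanner, 181 x 35 x 8 mm, lying to the right of the jig; origin under its middle.

How it is judged:
By the outcome, as a careful person would: the job done as asked, in the order asked, and still so for the second after the job is handed in, with the robot touching nothing.
It also fails if it takes over 58 s, if anything falls off the work surface, if the arm or the gripper's body presses on something with over 40 N, if the wrist force passes 120 N, or if a joint passes its speed limit or range.

### The arm

A 6-joint arm with a two-finger parallel gripper is mounted at the origin on the work surface; the furniture and walls round the work are solid. World frame = base frame: x ahead of the robot, y to its left, z up, the work surface at z = 0. Lengths are in m, angles in rad, forces in N, time in s.
With the tool pointing down it reaches from about 0.325 to 0.775 m from the base axis. Payload 9.3 kg.
Tool frame: the origin (TCP) lies on the mounting face of the last link; the fingertips stand ctrl.tcp_to_tips ahead of it and the grasp point (between the pads) lies 155 mm ahead of it (ctrl.tcp_to_tips is the distance from the TCP to the fingertips, in m); x points along the fingers, y is the direction in which the jaws open and shut, and the axes are right-handed (so a half turn about x gives the same grasp; the last joint's range is limited). The gripper opens to 85 mm and grips with 20 to 120 N. Pads are 22 mm wide; open, the fingers measure 114 mm over their backs; the gripper's body (76 mm by 85 mm) begins 54 mm behind the grasp point. The pads swing forward as they close: fully open they stand 13 mm farther back than shut.
Start: joints at [1.158, 0.259, 0.021, 1.334, 0, 1.418], TCP at [0.141, 0.532, 0.405] pointing down, gripper open.
Joint ranges: [-3.04, 3.04], [-0.91, 1.82], [-1.04, 1.36], [-1.92, 1.95], [-1.52, 1.45], [-3.14, 3.14]. Speed limits (rad/s): [2.22, 2.22, 2.79, 3.14, 3.14, 3.14].

### API

Orientations are given as a unit quaternion [x, y, z, w].
In Python, from station import ctrl gives the robot as it stands. The module is installed in compiled form; this text tells all that it offers.
- The arm moves only by the tool drive_tool, never from a script. Its argument "motion" is a list of rows, each a list of 5 numbers: the shift along the world's x, y, z in m, then the turn about the world's z in rad, then the closure, from -1 (fully open) to 1 (shut), so that 0 is half open. In form: [[tx, ty, tz, spin, gripper], ...]. A call has 1 to 20 rows; each row shifts and turns the commanded pose from where the row before left it; what a row does not reach is not made up. A row lasts 1/10 s, in which the tool goes at most 50 mm and 8.59 degrees, less where a joint would pass 70% of its speed; a pose out of reach is approached as far as the arm can. A call with a gripper value outside its range is refused whole. The fingers move at their own pace and stop on an object; "newtons" is the grip in N (left out, the last holds). Time passes only in rows, so rows that do not move let the fingers close. It gives the time, the measured TCP pose, the force and the opening at its end, in the units of the state.
- ctrl.get_obs(): the state, without advancing time (a new reading comes with each control period).
- ctrl.get_image(name): name is "scene" or "top" or "wrist"; returns a dict with "frame" (400x640x3 uint8, blue, green, red), "z_map" (400x640 float32, m along the optical axis (not along the pixel's ray), 0 where there is no reading), "mtx" (3x3 intrinsics, pixels), "extrinsics" (4x4, takes a point from camera to world coordinates); the wrist camera has in their place "tool_from_camera" (4x4, takes a point from camera to tool coordinates, whose origin is the TCP and whose axes are the tool frame's). Camera axes: x right, y down, z forward; pixel columns grow to the right and rows downward; lengths in m; the calibration is good to about 2 mm. A picture is of the moment at which its call begins: read the wrist's pose just before it.
- ctrl.close_job(): hands the job in, once; it reports no verdict.
The state is a dict: "clock": time; "q": joint angles; "joint_velocities": joint speeds; "tau": joint torques, N m; "tool_pos": TCP position; "tool_rot": TCP orientation; "force": force on the tool from outside, world axes, zero at the start; "torque": the same for the moment, N m; "finger_gap": finger opening in m.
Only numpy, scipy, OpenCV 4.12 (cv2) and the standard library are available. Lean on these libraries where they do the work, as an engineer would, in place of code of your own. Each camera call takes 0.05 s, during which the arm holds its last target.

## Working session

There is one attempt and no reset: what is moved stays moved. The work goes in short steps, Python scripts to look and compute and a tool call to move; the robot and the scene stay as the last step left them, time stands still between calls to the robot, and variables do not carry over. Pictures are saved under pics/ and viewed, and the job is handed in when it is done.

Besides the shell and the picture viewer there is one more tool, called after ">>>" by a JSON object that holds its "method" and its "body", one argument or row to a line. drive_tool: Moves the arm, as the interface text tells. Its arguments: {"type":"object","properties":{"motion":{"type":"array","items":{"type":"array","items":{"type":"number"}}},"newtons":{"type":"number"}},"required":["motion"]}

```bash
mkdir -p pics; cat > h.py <<'E'
import numpy as np, cv2
from station import ctrl
from scipy.spatial.transform import Rotation as R
def grab(n):
    o=ctrl.get_obs(); im=ctrl.get_image(n)
    if n=="wrist":
        T=np.eye(4);T[:3,:3]=R.from_quat(o["tool_rot"]).as_matrix();T[:3,3]=o["tool_pos"]
        im["E"]=T@np.array(im["tool_from_camera"])
    else: im["E"]=np.array(im["extrinsics"])
    return im
def pt(im,u,v,z=None):
    K=np.array(im["mtx"]);E=im["E"]
    d=np.array([(u-K[0,2])/K[0,0],(v-K[1,2])/K[1,1],1.])
    if z is None: s=im["z_map"][int(round(v)),int(round(u))]
    else: s=(z-E[2,3])/(E[:3,:3]@d)[2]
    return E[:3,:3]@(d*s)+E[:3,3]
def px(im,p):
    E=np.linalg.inv(im["E"]);c=E[:3,:3]@np.array(p)+E[:3,3];q=np.array(im["mtx"])@c;return q[:2]/q[2]
E
python3 - <<'E'
from h import *
np.set_printoptions(precision=4,suppress=True)
o=ctrl.get_obs()
for k,v in o.items(): print(k,np.round(v,4))
print(ctrl.tcp_to_tips)
for n in ["scene","top","wrist"]:
    im=grab(n); cv2.imwrite(f"pics/{n}0.png",im["frame"]); print(n,im["E"],im["mtx"])
    np.savez(f"{n}0.npz",**{k:np.array(v) for k,v in im.items()})
E
```

```text
clock 0.0
q [1.1584 0.2592 0.0207 1.3337 0.     1.4182]
joint_velocities [ 0.0002 -0.0001 -0.002  -0.0024  0.0012 -0.0009]
tau [  0.0027 -55.5642  34.4529   0.0138  -0.       0.    ]
tool_pos [0.1413 0.5315 0.4041]
tool_rot [ 0.0911  0.7013 -0.092   0.701 ]
force [ 0.6321 -0.5501 -0.1378]
torque [-0.0052  0.0222  0.0096]
finger_gap 0.0854
0.1734
scene [[-0.6789 -0.4165  0.6047  0.0009]
 [-0.7342  0.3956 -0.5518  0.4013]
 [-0.0094 -0.8185 -0.5744  0.5702]
 [ 0.      0.      0.      1.    ]] [[396.837    0.     317.4121]
 [  0.     396.837  198.9007]
 [  0.       0.       1.    ]]
top [[ 0.0056 -0.9991  0.0411  0.4615]
 [-0.9999 -0.005   0.0132 -0.0936]
 [-0.013  -0.0412 -0.9991  0.999 ]
 [ 0.      0.      0.      1.    ]] [[399.7462   0.     321.1808]
 [  0.     399.7462 198.5555]
 [  0.       0.       1.    ]]
wrist [[ 0.2562  0.933   0.2527  0.0768]
 [ 0.9666 -0.2468 -0.0687  0.5487]
 [-0.0017  0.2619 -0.9651  0.3729]
 [ 0.      0.      0.      1.    ]] [[348.0554   0.     322.9529]
 [  0.     348.0554 194.9541]
 [  0.       0.       1.    ]]
```

View pics/top0.png

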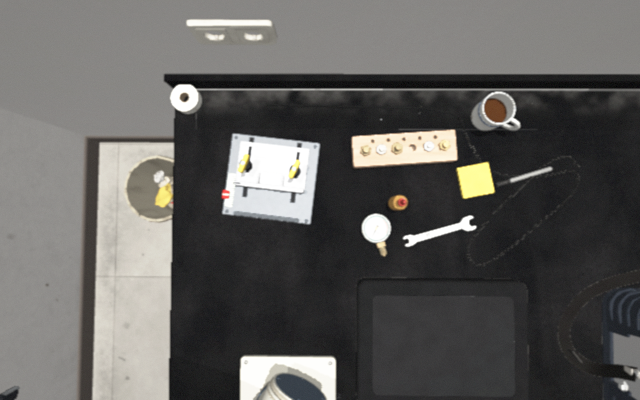

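View pics/scene0.png

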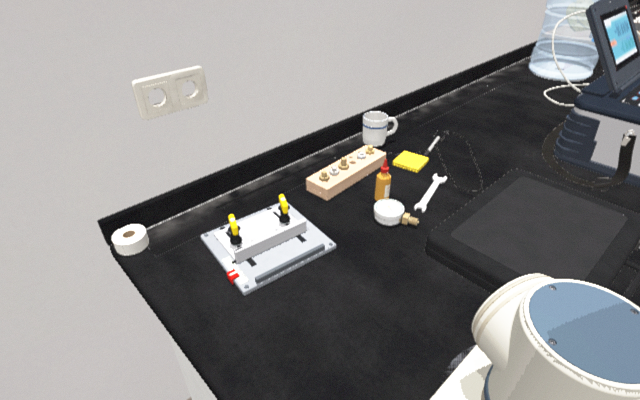

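```bash
python3 - <<'E'
from h import *
im=dict(np.load("top0.npz"))
c=im["frame"][120:240,210:330]; cv2.imwrite("pics/topc.png",cv2.resize(c,None,fx=5,fy=5,interpolation=cv2.INTER_CUBIC))
for n,u,v,z in [("TL",234,135,.012),("TR",320,142,.012),("BR",311,223,.012),("BL",222,214,.012),("kl",244.5,162,.078),("kr",294.5,169,.078),("tab",225,195,.016)]:
    print(n,np.round(pt(im,u,v,z),4),np.round(pt(im,u,v),4))
E
```

```text
TL [0.6597 0.1379 0.012 ] [0.6593 0.1375 0.0138]
TR [ 0.6428 -0.0768  0.012 ] [ 6.449e-01 -7.660e-02  4.000e-04]
BR [ 0.4416 -0.0557  0.012 ] [ 0.4414 -0.0553  0.0013]
BL [0.4626 0.1648 0.012 ] [4.626e-01 1.679e-01 4.000e-04]
kl [0.5834 0.0971 0.078 ] [0.5831 0.0966 0.0802]
kr [ 0.5675 -0.0192  0.078 ] [ 0.5672 -0.0194  0.0808]
tab [0.5095 0.1571 0.016 ] [0.5093 0.1562 0.0196]
```

View pics/topc.png

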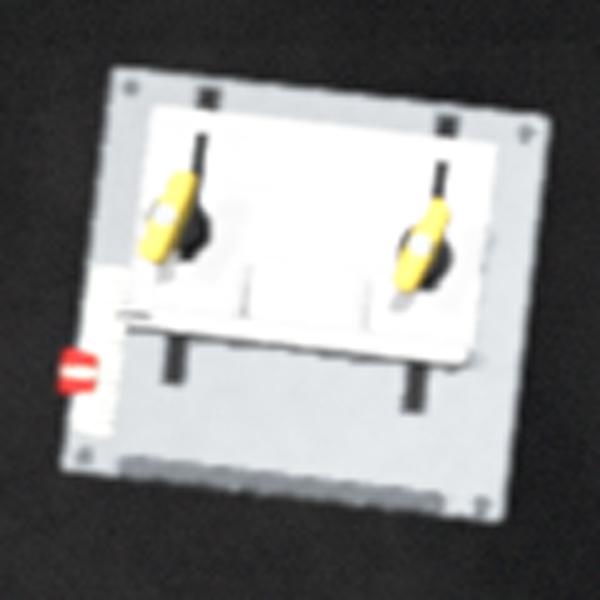

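```bash
python3 - <<'E'
from h import *
np.set_printoptions(precision=4,suppress=True)
o=ctrl.get_obs(); M=R.from_quat(o["tool_rot"]).as_matrix(); print(M); print(np.arctan2(M[1,1],M[0,1]))
im=dict(np.load("wrist0.npz")); print(im["tool_from_camera"])
E
```

```text
[[-0.0004  0.2569  0.9664]
 [-0.0009  0.9664 -0.2569]
 [-1.     -0.001  -0.0002]]
1.3110028600940913
[[ 0.0005 -0.262   0.9651  0.0313]
 [ 1.      0.0009 -0.0003  0.0001]
 [-0.0008  0.9651  0.262  -0.0667]
 [ 0.      0.      0.      1.    ]]
```

>>> {"method": "drive_tool", "body": {
  "motion": [
    [0.024, -0.0295, -0.0045, -0.09, -0.2],
    [0.024, -0.0295, -0.0045, -0.09, -0.2],
    [0.024, -0.0295, -0.0045, -0.09, -0.2],
    [0.024, -0.0295, -0.0045, -0.09, -0.2],
    [0.024, -0.0295, -0.0045, -0.09, -0.2],
    [0.024, -0.0295, -0.0045, -0.09, -0.2],
    [0.024, -0.0295, -0.0045, -0.09, -0.2],
    [0.024, -0.0295, -0.0045, -0.09, -0.2],
    [0.024, -0.0295, -0.0045, -0.09, -0.2],
    [0.024, -0.0295, -0.0045, -0.09, -0.2],
    [0.024, -0.0295, -0.0045, -0.09, -0.2],
    [0.024, -0.0295, -0.0045, -0.09, -0.2],
    [0.024, -0.0295, -0.0045, -0.09, -0.2],
    [0.024, -0.0295, -0.0045, -0.09, -0.2],
    [0.024, -0.0295, -0.0045, -0.09, -0.2],
    [0.024, -0.0295, -0.0045, -0.09, -0.2],
    [0, 0, 0, 0, -0.2],
    [0, 0, 0, 0, -0.2]
  ],
  "newtons": 30
}}

```text
clock: 1.95
tool_pos: [0.5255, 0.0588, 0.332]
tool_rot: [-0.531, -0.467, 0.532, -0.466]
force: [-0.3, -0.2, -1.0]
finger_gap: 0.0509
```

```bash
python3 - <<'E'
from h import *
np.set_printoptions(precision=4,suppress=True)
o=ctrl.get_obs(); M=R.from_quat(o["tool_rot"]).as_matrix(); print(o["clock"],o["q"],o["tool_pos"],np.arctan2(M[1,1],M[0,1]),o["finger_gap"])
im=grab("wrist"); cv2.imwrite("pics/w1.png",im["frame"]); np.savez("w1.npz",**{k:np.array(v) for k,v in im.items()})
E
```

```text
1.95 [-0.0473  0.2554 -0.1714  1.1456  0.0001  1.6537] [0.5255 0.0588 0.332 ] -0.1302069522635607 0.05089969777402125
```

View pics/w1.png

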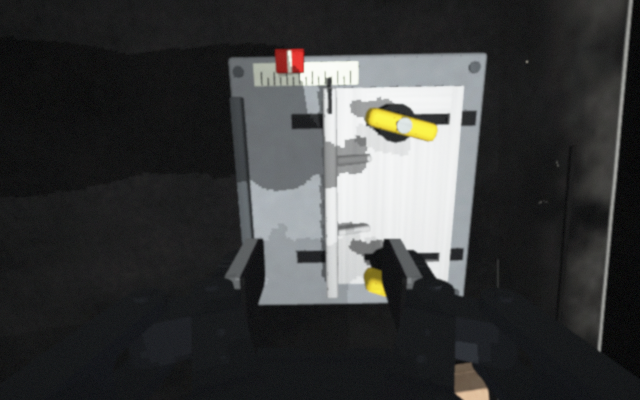

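```bash
python3 - <<'E'
from h import *
im=dict(np.load("w1.npz"))
c=im["frame"][40:160,230:390]; cv2.imwrite("pics/w1c.png",cv2.resize(c,None,fx=5,fy=5,interpolation=cv2.INTER_CUBIC))
hsv=cv2.cvtColor(im["frame"],cv2.COLOR_BGR2HSV)
m=((hsv[...,0]>20)&(hsv[...,0]<35)&(hsv[...,1]>150)&(hsv[...,2]>100)).astype(np.uint8)
n,l,s,cc=cv2.connectedComponentsWithStats(m)
for i in range(1,n):
    if s[i,4]>80:
        cn=cv2.findContours((l==i).astype(np.uint8),0,2)[0]
        r=cv2.minAreaRect(np.vstack(cn)); b=cv2.boxPoints(r); print(s[i],cc[i],r,[np.round(pt(im,*q,.078)[:2],4) for q in b])
E
```

```text
[366 109  39  25 610] [383.2442623 119.3442623] ((383.98846435546875, 119.54231262207031), (36.22248840332031, 19.996919631958008), 15.255120277404785) [array([0.5569, 0.107 ]), array([0.5613, 0.1182]), array([0.5824, 0.1097]), array([0.5783, 0.0982])]
[404 116  33  24 455] [422.27252747 129.05054945] ((420.8382568359375, 128.51858520507812), (30.283536911010742, 19.62249755859375), 11.888657569885254) [array([0.5815, 0.0971]), array([0.5848, 0.1087]), array([0.6029, 0.1025]), array([0.5999, 0.0908])]
[365 268  22  28 391] [374.36061381 281.41432225] ((374.0294494628906, 282.6177062988281), (29.83188247680664, 17.220027923583984), 75.96376037597656) [array([0.5457, 0.0066]), array([0.5577, 0.0083]), array([ 0.5608, -0.0151]), array([ 0.5486, -0.0169])]
```

View pics/w1c.png

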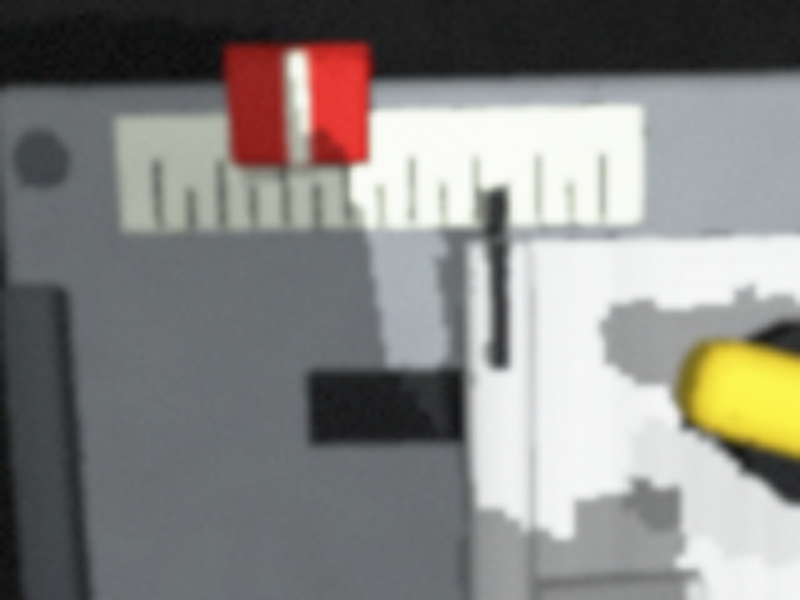

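```bash
python3 - <<'E'
from h import *
np.set_printoptions(precision=4,suppress=True)
im=dict(np.load("w1.npz"))
P={}
for n,u,v,z in [("NL",229.5,57.5,.012),("FL",486.5,53,.012),("screwNL",238,71.5,.012),("screwFL",474.5,67,.012),("mark",290,71.6,.016),("tip",329,78,.016),("line0",329.2,90,.042),("line1",329.7,113,.042),("up_near_top",324.5,90,.042),("up_far_top",335.5,90,.042),("nb",327,295,.042),("fb",337.5,295,.042),("slotL",455,118.5,.012),("NR",259,305,.012)]:
    P[n]=pt(im,u,v,z)[:2]; print(n,P[n])
d=P["FL"]-P["NL"]; print(np.linalg.norm(d),np.arctan2(d[1],d[0]))
d=P["screwFL"]-P["screwNL"]; print(np.arctan2(d[1],d[0]))
for a,b in [("up_near_top","nb"),("up_far_top","fb")]:
    d=P[a]-P[b]; print(np.linalg.norm(d),np.arctan2(d[1],d[0])-np.pi/2)
d=P["NL"]-P["NR"];print(np.linalg.norm(d),np.arctan2(d[1],d[0])-np.pi/2)
a=-0.12
for a in (-.11,-.12,-.13):
  x=np.array([np.cos(a),np.sin(a)]);print((P["tip"]-P["mark"])@x, (P["line0"]-P["mark"])@x,(P["line1"]-P["mark"])@x, (P["tip"]-P["mark"])@[-x[1],x[0]])
E
```

```text
NL [0.4653 0.1659]
FL [0.6631 0.1434]
screwNL [0.4699 0.155 ]
screwFL [0.6537 0.1343]
mark [0.5106 0.1493]
tip [0.54   0.1407]
line0 [0.5385 0.1312]
line1 [0.5369 0.1153]
up_near_top [0.5352 0.1316]
up_far_top [0.543  0.1306]
nb [ 0.5163 -0.0314]
fb [ 0.525  -0.0326]
slotL [0.6374 0.0968]
NR [ 0.4494 -0.0519]
0.19901895833323613 -0.11337615002183973
-0.11169166167036584
0.16417216912769225 -0.11555358921918901
0.164174282058404 -0.10978317484649436
0.21841003432780098 -0.07278846165195874
0.030083876464372664 0.029712103174239158 0.029839085293600576 -0.00529011912485601
0.030135272592650805 0.02985961263635228 0.03014611963806224 -0.004989020870414591
0.030183655218782322 0.0300041361620847 0.03045013939568178 -0.004687423718043634
```

>>> {"method": "drive_tool", "body": {
  "motion": [
    [0.003, 0.004, -0.02, 0.009, -0.2],
    [0.003, 0.004, -0.02, 0.008, -0.2],
    [0, 0, -0.02, 0, -0.2],
    [0, 0, -0.02, 0, -0.2],
    [0, 0, -0.02, 0, -0.2],
    [0, 0, -0.015, 0, -0.2],
    [0, 0, -0.01, 0, -0.2],
    [0, 0, -0.009, 0, -0.2],
    [0, 0, 0, 0, -0.2],
    [0, 0, 0, 0, -0.2]
  ],
  "newtons": 30
}}

```text
clock: 3.0
tool_pos: [0.5313, 0.0677, 0.1991]
tool_rot: [0.527, 0.471, -0.527, 0.471]
force: [0.8, -0.0, -0.5]
finger_gap: 0.0512
```

```bash
python3 - <<'E'
from h import *
im=grab("wrist"); cv2.imwrite("pics/w2.png",im["frame"]); np.savez("w2.npz",**{k:np.array(v) for k,v in im.items()})
E
```

```text
(no output)
```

View pics/w2.png

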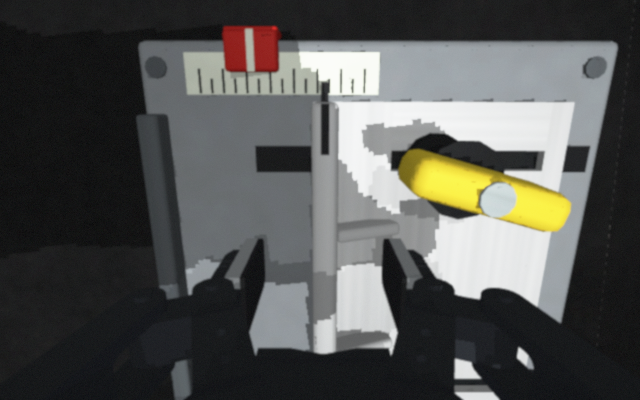

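>>> {"method": "drive_tool", "body": {
  "motion": [
    [0, 0, 0, 0, 0.3],
    [0, 0, 0, 0, 0.8],
    [0, 0, 0, 0, 1],
    [0, 0, 0, 0, 1],
    [0, 0, 0, 0, 1],
    [0, 0, 0, 0, 1]
  ],
  "newtons": 30
}}

```text
clock: 3.65
tool_pos: [0.5314, 0.0675, 0.1991]
tool_rot: [0.527, 0.471, -0.527, 0.471]
force: [-0.9, 0.2, 5.4]
finger_gap: 0.009
```

```bash
cat > m.py <<'E'
from h import *
import sys
np.set_printoptions(precision=4,suppress=True)
im=grab("wrist"); n=sys.argv[1]; np.savez(n+".npz",**{k:np.array(v) for k,v in im.items()})
f=im["frame"]; c=f[0:190,150:410]; cv2.imwrite(f"pics/{n}.png",cv2.resize(c,None,fx=3,fy=3,interpolation=cv2.INTER_CUBIC))
print(ctrl.get_obs()["finger_gap"],ctrl.get_obs()["tool_pos"],ctrl.get_obs()["clock"])
E
python3 m.py w3
```

```text
0.009291690253514975 [0.5314 0.0675 0.1991] 3.7
```

View pics/w3.png

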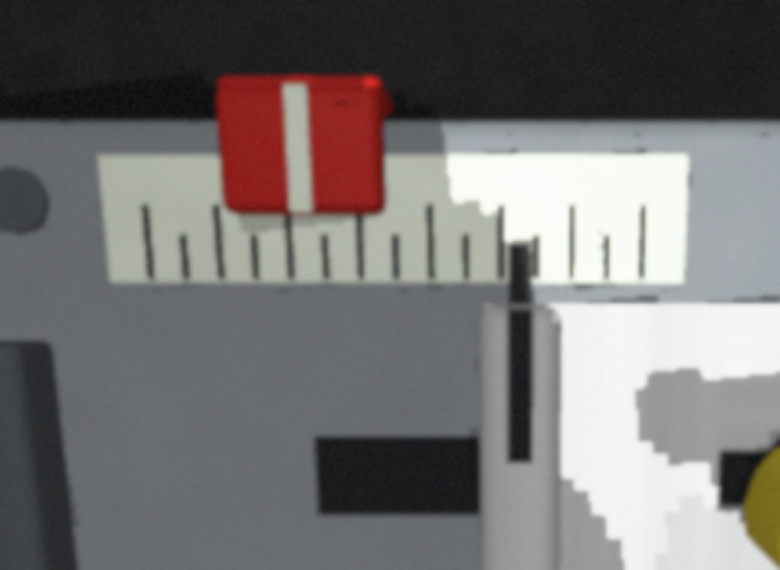

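```bash
python3 - <<'E'
from h import *
np.set_printoptions(precision=4,suppress=True)
im=dict(np.load("w3.npz"))
g=lambda u,v,z:pt(im,150+u/3,v/3,z)[:2]
mk=g(301,203,.016);mk2=g(297,95,.016);tip=g(519,245,.016);l0=g(520,320,.042);l1=g(520,455,.042)
print(mk,mk2,tip,l0,l1)
for d in (mk2-mk,l0-l1): print(np.arctan2(d[1],d[0])-np.pi/2)
a=-.113;x=np.array([np.cos(a),np.sin(a)])
print([(p-mk)@x for p in (tip,l0,l1)],x)
for p in (g(0,119,.012),): pass
A=g(10,121,.012);B=g(750,121,.012);d=B-A;print(np.arctan2(d[1],d[0]))
E
```

```text
[0.5104 0.1498] [0.5121 0.1633] [0.5395 0.141 ] [0.5385 0.1315] [0.5368 0.1158]
-0.12693419265537442
-0.11102165542006825
[np.float64(0.029878257809366874), np.float64(0.030013038027665338), np.float64(0.030044307891674654)] [ 0.9936 -0.1128]
-0.11133772495167638
```

>>> {"method": "drive_tool", "body": {
  "motion": [
    [-0.004, 0.00045, 0, 0, 1],
    [-0.004, 0.00045, 0, 0, 1],
    [-0.004, 0.00045, 0, 0, 1],
    [-0.004, 0.00045, 0, 0, 1],
    [-0.004, 0.00045, 0, 0, 1],
    [-0.004, 0.00045, 0, 0, 1],
    [-0.004, 0.00045, 0, 0, 1],
    [-0.001, 0.0001, 0, 0, 1],
    [0, 0, 0, 0, 1],
    [0, 0, 0, 0, 1]
  ]
}}

```text
clock: 4.7
tool_pos: [0.5021, 0.0708, 0.1991]
tool_rot: [0.527, 0.471, -0.527, 0.471]
force: [-0.3, -0.8, 6.8]
finger_gap: 0.0093
```

```bash
python3 m.py w4
```

```text
0.009528500396060118 [0.5021 0.0708 0.199 ] 4.75
```

View pics/w4.png

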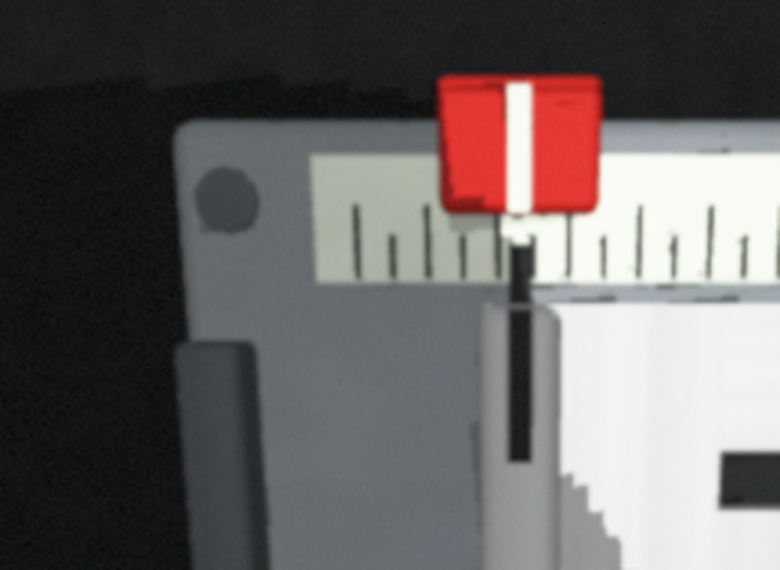

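```bash
cat > q.py <<'E'
from h import *
import sys
im=dict(np.load(sys.argv[1]+".npz")); f=im["frame"].astype(float)
u0=int(sys.argv[2]) if len(sys.argv)>2 else 323
cols=np.arange(u0-14,u0+15)
def cen(row,ch,sgn):
    p=sgn*f[row,cols][:,ch]; w=np.clip(p-(p.max()+np.median(p))/2,0,None); return (w*cols).sum()/w.sum()
a=-.113;x=np.array([np.cos(a),np.sin(a)]);y=np.array([-x[1],x[0]])
o=None
for r in range(30,70,3):
    c=cen(r,0,1); P=pt(im,c,r,.016)[:2]; print("mk",r,round(c,2),round(P@x*1000,2),round(P@y*1000,1))
for r in range(82,98,3):
    c=cen(r,2,-1); P=pt(im,c,r,.016)[:2]; print("ptr",r,round(c,2),round(P@x*1000,2),round(P@y*1000,1))
for r in range(106,152,6):
    c=cen(r,2,-1); P=pt(im,c,r,.042)[:2]; print("line",r,round(c,2),round(P@x*1000,2),round(P@y*1000,1))
E
python3 q.py w4; sed -n 1,1p /dev/null
```

```text
mk 30 322.53 490.31 220.6
mk 33 322.54 490.32 219.5
mk 36 322.54 490.32 218.4
mk 39 322.55 490.33 217.3
mk 42 322.54 490.32 216.1
mk 45 322.55 490.33 215.0
mk 48 322.55 490.33 213.9
mk 51 322.56 490.34 212.8
mk 54 322.55 490.34 211.6
mk 57 322.55 490.34 210.5
mk 60 322.56 490.34 209.3
mk 63 322.55 490.34 208.2
mk 66 322.55 490.34 207.0
mk 69 322.49 490.32 205.9
ptr 82 322.0 490.12 200.8
ptr 85 322.98 490.53 199.6
ptr 88 323.17 490.61 198.4
ptr 91 323.09 490.58 197.2
ptr 94 322.46 490.32 196.0
ptr 97 322.39 490.29 194.8
line 106 322.94 490.54 191.5
line 112 322.96 490.55 189.5
line 118 322.95 490.55 187.4
line 124 322.99 490.57 185.3
line 130 322.94 490.56 183.2
line 136 322.95 490.56 181.1
line 142 322.94 490.56 179.0
line 148 322.85 490.54 176.8
```

>>> {"method": "drive_tool", "body": {
  "motion": [
    [-0.0002, 0, 0, 0, 1],
    [0, 0, 0, 0, 1],
    [0, 0, 0, 0, 0.8],
    [0, 0, 0, 0, 0.5],
    [0, 0, 0, 0, 0.2],
    [0, 0, 0, 0, 0],
    [0, 0, 0, 0, 0]
  ]
}}

```text
clock: 5.45
tool_pos: [0.5019, 0.0708, 0.1985]
tool_rot: [-0.527, -0.471, 0.527, -0.471]
force: [0.6, 0.4, 0.2]
finger_gap: 0.0426
```

```bash
python3 m.py w5; python3 q.py w5
```

```text
0.043386327882061745 [0.502  0.0708 0.1985] 5.5
mk 30 323.53 490.36 220.5
mk 33 323.53 490.36 219.4
mk 36 323.51 490.36 218.3
mk 39 323.52 490.36 217.2
mk 42 323.54 490.37 216.0
mk 45 323.55 490.38 214.9
mk 48 323.56 490.39 213.8
mk 51 323.56 490.39 212.7
mk 54 323.55 490.39 211.5
mk 57 323.55 490.39 210.4
mk 60 323.54 490.39 209.3
mk 63 323.48 490.37 208.1
mk 66 323.48 490.37 207.0
mk 69 323.49 490.37 205.8
ptr 82 323.04 490.2 200.7
ptr 85 323.92 490.57 199.6
ptr 88 323.95 490.58 198.4
ptr 91 324.0 490.61 197.2
ptr 94 323.49 490.39 196.0
ptr 97 323.43 490.37 194.8
line 106 323.94 490.56 191.5
line 112 323.91 490.56 189.5
line 118 323.96 490.58 187.5
line 124 323.97 490.59 185.4
line 130 323.99 490.6 183.3
line 136 323.91 490.58 181.2
line 142 323.9 490.58 179.1
line 148 323.94 490.6 176.9
```

```bash
python3 - <<'E'
from h import *
np.set_printoptions(precision=4,suppress=True)
for n,u,v in [("w1",404,125.5),("w2",497.5,199.5)]:
    im=dict(np.load(n+".npz")); print(pt(im,u,v,.079),pt(im,u,v),im["z_map"][int(v),int(u)])
im=dict(np.load("w2.npz"))
hsv=cv2.cvtColor(im["frame"],cv2.COLOR_BGR2HSV)
m=((hsv[...,0]>20)&(hsv[...,0]<35)&(hsv[...,1]>150)&(hsv[...,2]>100))
vs,us=np.nonzero(m); sel=us>380
P=np.array([pt(im,u,v) for u,v in zip(us[sel],vs[sel])]); P=P[abs(P[:,2]-.078)<.004]
print(len(P),P.min(0),P.max(0)); r=cv2.minAreaRect(P[:,:2].astype(np.float32)*1000); print(r,cv2.boxPoints(r))
E
```

```text
[0.5817 0.1031 0.079 ] [0.5817 0.1031 0.0789] 0.21732256
[0.5817 0.1035 0.079 ] [0.5822 0.1032 0.0779] 0.09104001
5244 [0.5596 0.0914 0.074 ] [0.6031 0.1163 0.0795]
((581.1897583007812, 103.85860443115234), (11.955586433410645, 45.44536209106445), 68.01834106445312) [[557.8814 106.8207]
 [600.023   89.8101]
 [604.4981 100.8965]
 [562.3565 117.9072]]
```

>>> {"method": "drive_tool", "body": {
  "motion": [
    [0, 0, 0.025, 0, 0],
    [0, 0, 0.025, 0, 0],
    [0, 0, 0.025, 0, 0],
    [0.008, 0.0033, 0, 0.13, 0],
    [0.008, 0.0033, 0, 0.13, 0],
    [0.008, 0.0033, 0, 0.13, 0],
    [0.008, 0.0033, 0, 0.13, 0],
    [0.008, 0.0033, 0, 0.13, 0],
    [0.008, 0.0033, 0, 0.13, 0],
    [0.008, 0.0033, 0, 0.13, 0],
    [0.008, 0.0033, 0, 0.13, 0],
    [0.008, 0.0033, 0, 0.13, 0],
    [0.0075, 0.003, 0, 0.13, 0],
    [0, 0, 0, 0, 0],
    [0, 0, 0, 0, 0]
  ]
}}

```text
clock: 7.0
tool_pos: [0.5814, 0.1035, 0.2734]
tool_rot: [0.136, 0.694, -0.136, 0.694]
force: [-0.6, -0.3, -0.3]
finger_gap: 0.0431
```

```bash
cat > k.py <<'E'
from h import *
import sys
np.set_printoptions(precision=4,suppress=True)
o=ctrl.get_obs(); M=R.from_quat(o["tool_rot"]).as_matrix(); print(o["clock"],o["q"],o["tool_pos"],np.arctan2(M[1,1],M[0,1]),o["finger_gap"],o["force"],o["torque"])
im=grab("wrist"); n=sys.argv[1]; np.savez(n+".npz",**{k:np.array(v) for k,v in im.items()}); cv2.imwrite(f"pics/{n}.png",im["frame"])
E
python3 k.py w6
```

```text
7.0 [ 0.0341  0.3928 -0.1238  1.0549 -0.      0.4205] [0.5814 0.1035 0.2734] 1.184399241264593 0.04314525926995678 [-0.5855 -0.3103 -0.2636] [-0.0184  0.0654  0.0133]
```

View pics/w6.png

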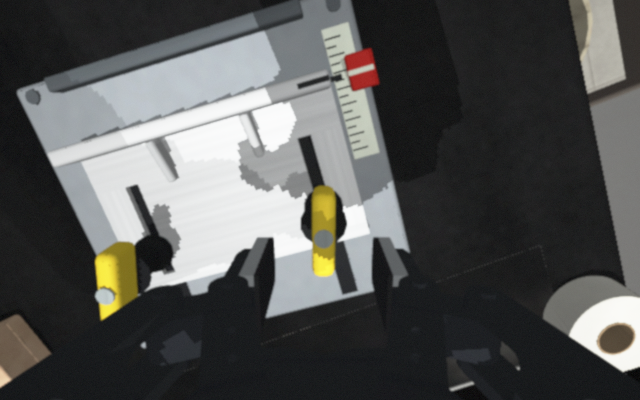

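>>> {"method": "drive_tool", "body": {
  "motion": [
    [0, 0, -0.014, 0, 0],
    [0, 0, -0.014, 0, 0],
    [0, 0, -0.01, 0, 0],
    [0, 0, -0.004, 0, 0],
    [0, 0, 0, 0, 0.4],
    [0, 0, 0, 0, 0.8],
    [0, 0, 0, 0, 1],
    [0, 0, 0, 0, 1],
    [0, 0, 0, 0, 1],
    [0, 0, 0, 0, 1]
  ],
  "newtons": 60
}}

```text
clock: 8.05
tool_pos: [0.5817, 0.1034, 0.2324]
tool_rot: [0.135, 0.694, -0.135, 0.695]
force: [-1.8, -0.8, 5.8]
finger_gap: 0.011
```

```bash
python3 k.py w7
```

```text
8.05 [ 0.034   0.4258 -0.1855  0.9585 -0.0002  0.417 ] [0.5817 0.1034 0.2324] 1.1878132088482838 0.01095932268946698 [-1.8428 -0.8184  5.8111] [-0.2973  0.3813 -0.0516]
```

View pics/w7.png

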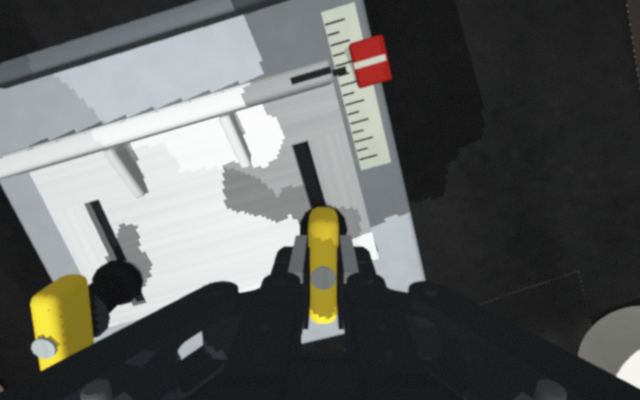

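>>> {"method": "drive_tool", "body": {
  "motion": [
    [0, 0, 0, -0.07, 1],
    [0, 0, 0, -0.07, 1],
    [0, 0, 0, -0.07, 1],
    [0, 0, 0, -0.07, 1],
    [0, 0, 0, -0.07, 1],
    [0, 0, 0, -0.07, 1],
    [0, 0, 0, -0.07, 1],
    [0, 0, 0, -0.07, 1],
    [0, 0, 0, -0.07, 1],
    [0, 0, 0, -0.07, 1],
    [0, 0, 0, -0.07, 1],
    [0, 0, 0, -0.07, 1],
    [0, 0, 0, -0.07, 1],
    [0, 0, 0, -0.07, 1],
    [0, 0, 0, -0.07, 1],
    [0, 0, 0, -0.07, 1],
    [0, 0, 0, -0.07, 1],
    [0, 0, 0, -0.07, 1],
    [0, 0, 0, 0, 1]
  ]
}}

```text
clock: 10.0
tool_pos: [0.5819, 0.1035, 0.2324]
tool_rot: [0.518, 0.481, -0.517, 0.482]
force: [-0.2, 0.1, 5.4]
finger_gap: 0.0106
```

```bash
python3 k.py w8
```

```text
10.0 [ 0.0341  0.426  -0.1852  0.958   0.0002  1.6782] [0.5819 0.1035 0.2324] -0.073260404609049 0.01064056646331552 [-0.1516  0.0756  5.445 ] [-0.0024  0.0207 -0.1404]
```

View pics/w8.png

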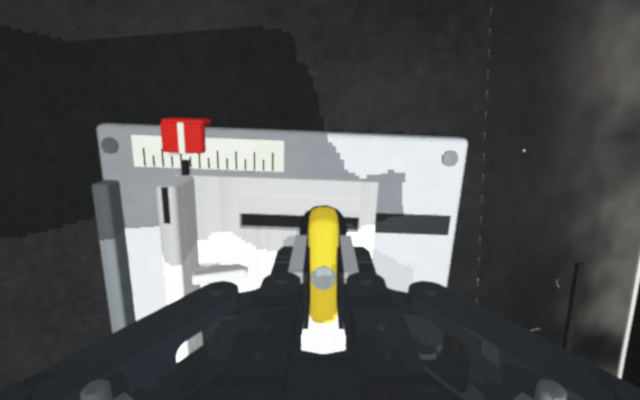

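>>> {"method": "drive_tool", "body": {
  "motion": [
    [0, 0, 0, -0.03, 1],
    [0, 0, 0, -0.03, 1],
    [0, 0, 0, 0, 1],
    [0, 0, 0, 0, 1]
  ]
}}

```text
clock: 10.45
tool_pos: [0.5819, 0.1036, 0.2323]
tool_rot: [0.532, 0.466, -0.531, 0.467]
force: [-0.7, 0.9, 5.5]
finger_gap: 0.0106
```

```bash
python3 k.py w9
```

```text
10.45 [ 0.0343  0.426  -0.1851  0.958   0.      1.7346] [0.5819 0.1036 0.2323] -0.12956484850689565 0.010604263728646614 [-0.6911  0.8806  5.484 ] [-0.07    0.0159  0.4994]
```

```bash
python3 - <<'E'
from h import *
np.set_printoptions(precision=4,suppress=True)
for n in ("w6","w7"):
    im=dict(np.load(n+".npz"))
    hsv=cv2.cvtColor(im["frame"],cv2.COLOR_BGR2HSV)
    m=((hsv[...,0]>20)&(hsv[...,0]<35)&(hsv[...,1]>150)&(hsv[...,2]>80))
    vs,us=np.nonzero(m); sel=us<200
    P=np.array([pt(im,u,v) for u,v in zip(us[sel],vs[sel])]); P=P[abs(P[:,2]-.078)<.003]
    r=cv2.minAreaRect(P[:,:2].astype(np.float32)*1000); print(len(P),r,cv2.boxPoints(r))
im=dict(np.load("w6.npz"));print(pt(im,106,296,.079),pt(im,323,239,.079))
im=dict(np.load("w7.npz"));print(pt(im,43,348,.079),pt(im,322,278,.079))
E
```

```text
964 ((564.7908325195312, -13.747841835021973), (12.196310997009277, 38.914730072021484), 61.794620513916016) [[544.7617  -9.9257]
 [579.0556 -28.3181]
 [584.82   -17.57  ]
 [550.5261   0.8224]]
1447 ((564.0370483398438, -13.05627155303955), (12.08430290222168, 36.24982833862305), 64.1532974243164) [[545.0911 -10.5922]
 [577.7147 -26.3958]
 [582.983  -15.5204]
 [550.3594   0.2833]]
[ 0.5686 -0.0149  0.079 ] [0.5818 0.1033 0.079 ]
[ 0.5684 -0.0157  0.079 ] [0.5816 0.1032 0.079 ]
```

>>> {"method": "drive_tool", "body": {
  "motion": [
    [0, 0, 0, 0, 0.7],
    [0, 0, 0, 0, 0.4],
    [0, 0, 0, 0, 0.2],
    [0, 0, 0, 0, 0],
    [0, 0, 0, 0, 0],
    [0, 0, 0.02, 0, 0],
    [0, 0, 0.02, 0, 0],
    [-0.02, -0.01, 0.02, 0, 0],
    [-0.02, -0.01, 0, 0, 0],
    [-0.02, -0.01, 0, 0, 0],
    [0, -0.01, 0, 0, 0],
    [0, 0, 0, 0, 0]
  ]
}}

```text
clock: 11.7
tool_pos: [0.5218, 0.0626, 0.292]
tool_rot: [0.532, 0.465, -0.532, 0.466]
force: [0.6, -0.5, 0.1]
finger_gap: 0.0427
```

```bash
python3 k.py w10
```

```text
11.7 [-0.0402  0.2763 -0.2505  1.0429 -0.0002  1.6636] [0.5218 0.0626 0.292 ] -0.13304245034392975 0.04272681868181174 [ 0.6175 -0.5239  0.0683] [-0.0111 -0.0554  0.0616]
```

View pics/w10.png

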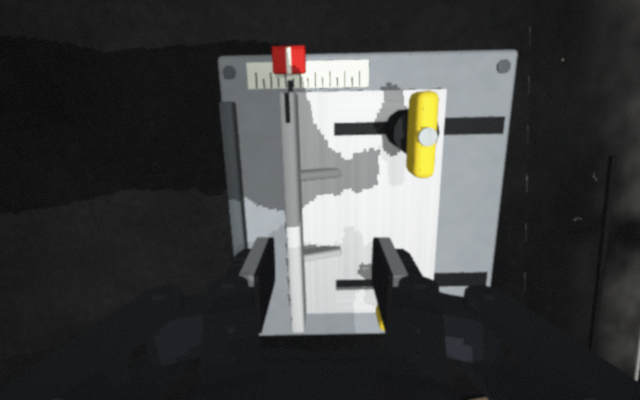

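```bash
python3 - <<'E'
from h import *
im=dict(np.load("w10.npz"));f=im["frame"]
cv2.imwrite("pics/w10c.png",cv2.resize(f[35:135,240:340],None,fx=6,fy=6,interpolation=cv2.INTER_CUBIC))
g=f.astype(float);a=-.113;x=np.array([np.cos(a),np.sin(a)])
def cen(r,ch,sgn,u0,h):
    c=np.arange(u0-h,u0+h+1);p=sgn*g[r,c][:,ch];w=np.clip(p-(p.max()+np.median(p))/2,0,None);return (w*c).sum()/w.sum()
for r in range(50,70,3): c=cen(r,0,1,289,10);print("mk",r,c,pt(im,c,r,.016)[:2]@x*1000)
for r in range(97,122,4): c=cen(r,2,-1,288,6);print("ln",r,c,pt(im,c,r,.042)[:2]@x*1000)
for r in range(79,92,2): c=cen(r,2,-1,290,6);print("ptr",r,c,pt(im,c,r,.016)[:2]@x*1000)
E
```

```text
mk 50 288.258064516129 490.5077313927993
mk 53 288.5886524822695 490.6411181795715
mk 56 288.6570397111913 490.602770764588
mk 59 288.84493041749505 490.64295669052643
mk 62 288.9111111111111 490.6029936103321
mk 65 288.7040816326531 490.38217490461557
mk 68 288.51214574898785 490.1704145382991
ln 97 286.375 490.5082542987113
ln 101 286.5121951219512 490.4817684500606
ln 105 286.6984126984127 490.48495281942303
ln 109 286.92622950819674 490.51353943329053
ln 113 287.0983606557377 490.50821546601605
ln 117 287.30232558139534 490.522399599743
ln 121 287.4160583941606 490.48111912534324
ptr 79 290.95238095238096 491.486327761246
ptr 81 290.46082949308754 491.102192893475
ptr 83 290.4122807017544 491.0137283172753
ptr 85 290.44166666666666 490.97729399266564
ptr 87 290.0927835051546 490.68660982430947
ptr 89 290.0470588235294 490.59905917679305
ptr 91 289.1875 489.9628848884237
```

View pics/w10c.png

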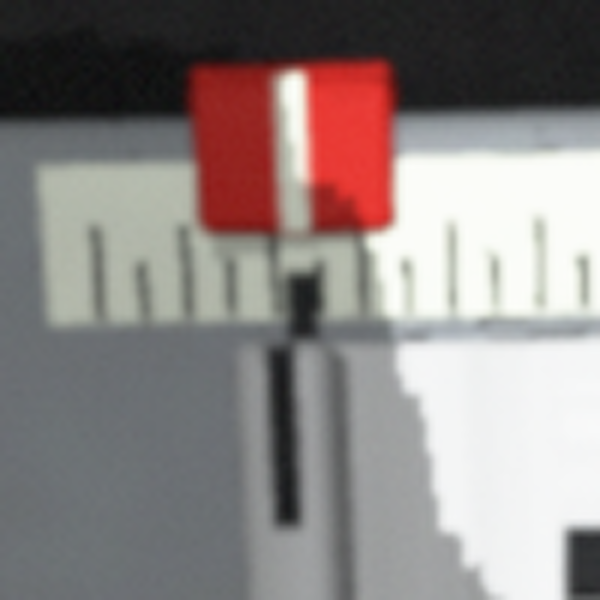

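>>> {"method": "drive_tool", "body": {
  "motion": [
    [0.0047, -0.0078, -0.0018, 0.123, 0],
    [0.0047, -0.0078, -0.0018, 0.123, 0],
    [0.0047, -0.0078, -0.0018, 0.123, 0],
    [0.0047, -0.0078, -0.0018, 0.123, 0],
    [0.0047, -0.0078, -0.0018, 0.123, 0],
    [0.0047, -0.0078, -0.0018, 0.123, 0],
    [0.0047, -0.0078, -0.0018, 0.123, 0],
    [0.0047, -0.0078, -0.0018, 0.123, 0],
    [0.0047, -0.0078, -0.0018, 0.123, 0],
    [0.0042, -0.0078, -0.0018, 0.123, 0],
    [0, 0, 0, 0, 0],
    [0, 0, 0, 0, 0]
  ]
}}

```text
clock: 12.95
tool_pos: [0.5686, -0.0143, 0.2733]
tool_rot: [0.167, 0.687, -0.167, 0.687]
force: [0.2, 0.1, 0.1]
finger_gap: 0.0426
```

```bash
python3 k.py w11; python3 - <<'E'
from h import *
np.set_printoptions(precision=4,suppress=True)
im=dict(np.load("w11.npz"))
hsv=cv2.cvtColor(im["frame"],cv2.COLOR_BGR2HSV)
m=((hsv[...,0]>20)&(hsv[...,0]<35)&(hsv[...,1]>150)&(hsv[...,2]>80))
vs,us=np.nonzero(m); sel=(us>260)&(us<380)
P=np.array([pt(im,u,v) for u,v in zip(us[sel],vs[sel])]); P=P[abs(P[:,2]-.078)<.003]
r=cv2.minAreaRect(P[:,:2].astype(np.float32)*1000); b=cv2.boxPoints(r);print(len(P),r,b)
E
```

```text
12.95 [-0.1727  0.3589 -0.1782  1.0342  0.0002  0.3038] [ 0.5686 -0.0143  0.2733] 1.0942755220511098 0.04261432746178135 [0.1922 0.0719 0.0973] [ 0.0358 -0.0116 -0.0326]
1321 ((567.546630859375, -15.72471809387207), (10.998758316040039, 44.82243347167969), 63.53239059448242) [[545.0334 -10.6592]
 [585.1578 -30.6362]
 [590.0599 -20.7902]
 [549.9355  -0.8133]]
```

View pics/w11.png

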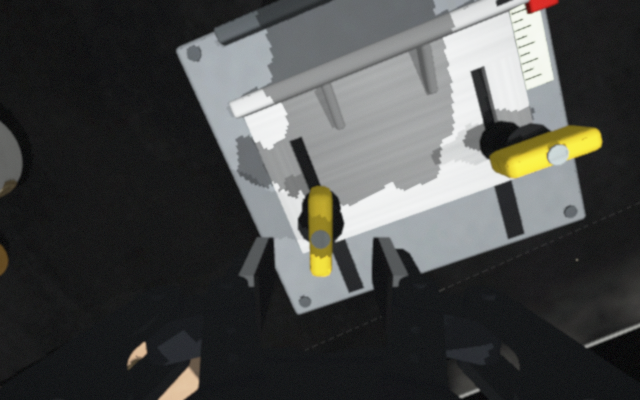

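>>> {"method": "drive_tool", "body": {
  "motion": [
    [-0.0005, -0.0013, -0.014, 0.012, 0],
    [0, 0, -0.014, 0, 0],
    [0, 0, -0.01, 0, 0],
    [0, 0, -0.004, 0, 0],
    [0, 0, 0, 0, 0.4],
    [0, 0, 0, 0, 0.8],
    [0, 0, 0, 0, 1],
    [0, 0, 0, 0, 1],
    [0, 0, 0, 0, 1],
    [0, 0, 0, 0, 1]
  ],
  "newtons": 60
}}

```text
clock: 14.0
tool_pos: [0.5677, -0.0157, 0.2323]
tool_rot: [0.162, 0.688, -0.161, 0.689]
force: [-0.8, 2.0, 6.1]
finger_gap: 0.0106
```

```bash
python3 k.py w12
```

```text
14.0 [-0.1755  0.3918 -0.2428  0.9351  0.0003  0.2853] [ 0.5677 -0.0157  0.2323] 1.1100239130524905 0.010609811244339044 [-0.8229  1.992   6.1393] [ 0.4004  0.1814 -0.0971]
```

View pics/w12.png

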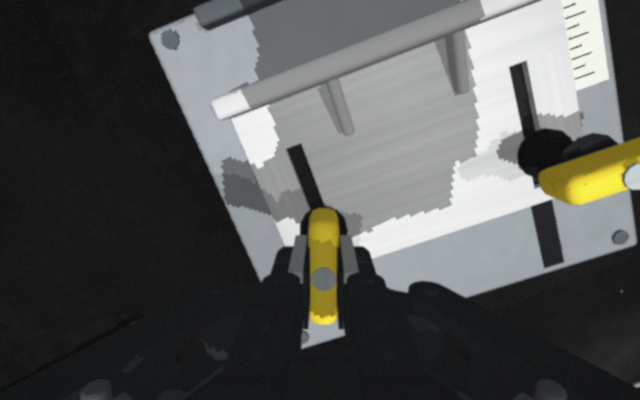

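>>> {"method": "drive_tool", "body": {
  "motion": [
    [0, 0, 0, -0.07, 1],
    [0, 0, 0, -0.07, 1],
    [0, 0, 0, -0.07, 1],
    [0, 0, 0, -0.07, 1],
    [0, 0, 0, -0.07, 1],
    [0, 0, 0, -0.07, 1],
    [0, 0, 0, -0.07, 1],
    [0, 0, 0, -0.07, 1],
    [0, 0, 0, -0.07, 1],
    [0, 0, 0, -0.07, 1],
    [0, 0, 0, -0.07, 1],
    [0, 0, 0, -0.07, 1],
    [0, 0, 0, -0.07, 1],
    [0, 0, 0, -0.07, 1],
    [0, 0, 0, -0.07, 1],
    [0, 0, 0, -0.07, 1],
    [0, 0, 0, -0.07, 1],
    [0, 0, 0, -0.05, 1],
    [0, 0, 0, 0, 1],
    [0, 0, 0, 0, 1]
  ]
}}

```text
clock: 16.05
tool_pos: [0.5683, -0.0154, 0.2324]
tool_rot: [0.532, 0.466, -0.53, 0.467]
force: [3.3, 4.2, 3.7]
finger_gap: 0.0104
```

```bash
python3 k.py w13
```

```text
16.05 [-0.175   0.392  -0.2422  0.934   0.0014  1.5246] [ 0.5683 -0.0154  0.2324] -0.12887448771876203 0.010426517263263253 [3.2943 4.2231 3.6985] [ 0.8505 -0.5994  0.4518]
```

At the stop (reaction torque +0.45 N·m). Release, retreat and check.

>>> {"method": "drive_tool", "body": {
  "motion": [
    [0, 0, 0, 0, 0.7],
    [0, 0, 0, 0, 0.4],
    [0, 0, 0, 0, 0.2],
    [0, 0, 0, 0, 0],
    [0, 0, 0, 0, 0],
    [0, 0, 0.02, 0, 0],
    [0, 0, 0.02, 0, 0],
    [-0.01, 0.005, 0.02, 0, 0],
    [-0.02, 0.02, 0.01, 0, 0],
    [-0.02, 0.02, 0, 0, 0],
    [-0.016, 0.02, 0, 0, 0],
    [0, 0.01, 0, 0, 0],
    [0, 0.005, 0, 0.018, 0],
    [0, 0, 0, 0, 0],
    [0, 0, 0, 0, 0]
  ]
}}

```text
clock: 17.6
tool_pos: [0.5023, 0.0638, 0.3014]
tool_rot: [-0.527, -0.471, 0.527, -0.471]
force: [-0.6, -0.3, 0.4]
finger_gap: 0.0425
```

```bash
python3 k.py w14; python3 - <<'E'
from h import *
im=grab("top");cv2.imwrite("pics/top14.png",cv2.resize(im["frame"][110:260,200:500],None,fx=2.6,fy=2.6,interpolation=cv2.INTER_CUBIC))
E
```

```text
17.6 [-0.0395  0.239  -0.2772  1.0547 -0.0002  1.6434] [0.5023 0.0638 0.3014] -0.11211691539294767 0.04251341305193436 [-0.5751 -0.3092  0.4064] [-0.037  -0.0512 -0.0016]
```

View pics/w14.png

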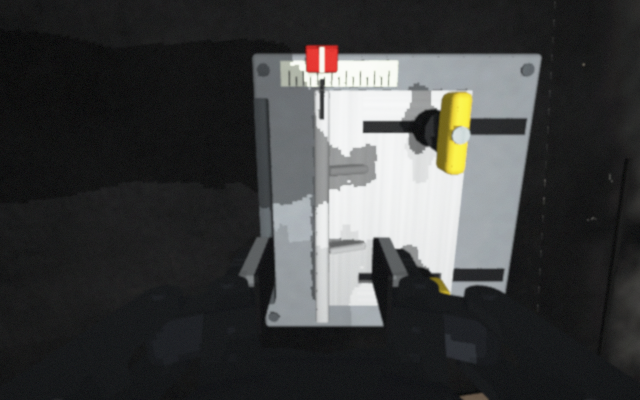

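View pics/top14.png

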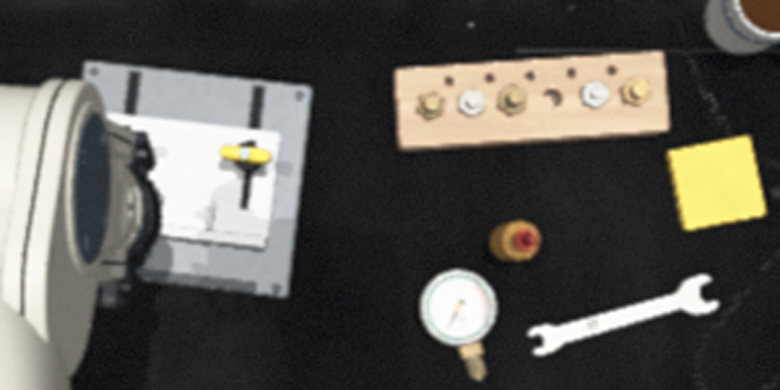

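```bash
python3 - <<'E'
from h import *
im=dict(np.load("w14.npz"));f=im["frame"]
cv2.imwrite("pics/w14c.png",cv2.resize(f[35:135,270:370],None,fx=6,fy=6,interpolation=cv2.INTER_CUBIC))
g=f.astype(float);a=-.113;x=np.array([np.cos(a),np.sin(a)])
def cen(r,ch,sgn,u0,h):
    c=np.arange(u0-h,u0+h+1);p=sgn*g[r,c][:,ch];w=np.clip(p-(p.max()+np.median(p))/2,0,None);return (w*c).sum()/w.sum()
for r in range(48,72,3): c=cen(r,0,1,322,9);print("mk",r,round(c,2),pt(im,c,r,.016)[:2]@x*1000)
for r in range(79,92,2): c=cen(r,2,-1,322,4);print("ptr",r,round(c,2),pt(im,c,r,.016)[:2]@x*1000)
for r in range(96,118,4): c=cen(r,2,-1,322,5);print("ln",r,round(c,2),pt(im,c,r,.042)[:2]@x*1000)
E
```

```text
mk 48 321.47 490.30199229744954
mk 51 321.46 490.2984126854143
mk 54 321.47 490.3029732433819
mk 57 321.46 490.29934529983717
mk 60 321.44 490.28825319044853
mk 63 321.46 490.30300630813
mk 66 321.46 490.29948650773895
mk 69 321.44 490.2929956968589
ptr 79 322.53 491.05078467762564
ptr 81 322.03 490.70499189885976
ptr 83 322.04 490.71483331407615
ptr 85 321.75 490.5109129470164
ptr 87 321.29 490.18967603115016
ptr 89 321.27 490.17758454051614
ptr 91 321.37 490.2503110837569
ln 96 321.55 490.50250104388994
ln 100 321.47 490.4516353211601
ln 104 321.53 490.49395705631485
ln 108 321.49 490.4695300033732
ln 112 321.3 490.34883647706044
ln 116 321.27 490.3320361365794
```

View pics/w14c.png

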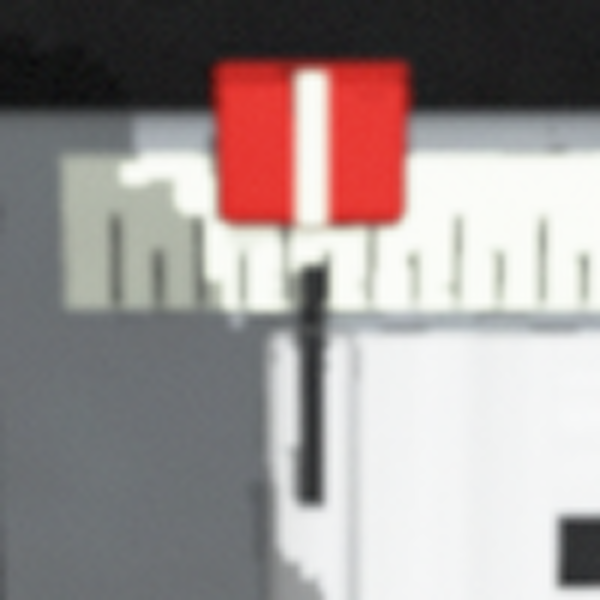

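Pointer and mark are in line to about 0.2 mm. Both bars lie parallel to the fence, and the gripper is clear of everything.

```bash
python3 -c "
from station import ctrl
print(ctrl.close_job())"
```

```text
the job is handed in; nothing more can be done
None
```

The fence is on the mark, both clamp knobs are tight, and I handed the job in at about 18 s; no verdict was reported.

- **Fence:** I pinched it and slid it about 30 mm toward the robot. After tightening, the wrist picture puts the pointer about 0.2 mm from the white line. A few rows at the pointer tip read up to 0.7 mm off; I put those down to shadow and the scale ticks, because the black line on top of the upright agrees with 0.2 mm.
- **Knobs:** I turned the left one first, then the right, each clockwise until the stop pushed back with about 0.5 N m. After release, the wrist picture shows the left bar parallel to the fence. The right bar shows the same in the top picture.
- **Bystanders:** The gauge, bottle and spanner look undisturbed in the last top picture, and the arm never went near them. I checked this by eye only, not by measuring their positions.

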